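# Set out the frog study station

### The job

Set the bench out for the next group: lay the frog model flat in the middle of the white tray, along the tray's length, stand the amber jar in the middle of the balance's pan, and stand the green jar on the bench midway between the tray and the balance, in line with them. Put the blue slide box on the bench beside the tray's other end (the end away from the balance), centred on that end and about 3 cm off it, with its long sides parallel to that end, and stand the black loupe in the middle of the slide box's top. Let go of everything, and leave the glass beaker at the back standing where it is.

Things in the scene. Friction and masses are not known exactly. Their poses are not given: they have to be found in the camera images.
- tray: White plastic tray, fixed to the bench, 170 mm long (its y axis) by 130 mm wide (its x axis) by 16 mm high, walls and floor 5 mm thick. Origin: centre of its underside, on the bench. The tray and the balance may be either way round (left or right).
- balance_pan (a point): Centre of the top face of the round steel pan (86 mm across) of a grey electronic balance, fixed to the bench. The pan's top is 45 mm above the bench; the balance's body is 130 x 130 mm and 37 mm high, centred under the pan. z is up.
- frog_center (a point): Loose rigid brown frog model. Its body is a block 62 mm long (x axis, head to +x) by 36 mm wide (y axis, the faces to grip) by 30 mm high, with small legs at front and back to 62 mm across, which do not hinder the fingers. Point: centre of the body, 15 mm above its underside; z is up.
- amber_jar_center (a point): Loose amber glass jar with a white cap, 42 mm across and 60 mm high, upright. Point: its centre, 30 mm above its underside; z is its axis.
- green_jar_center (a point): Loose green jar with a green cap, 42 mm across and 60 mm high, upright. Point: its centre, 30 mm above its underside; z is its axis.
- slide_box_center (a point): Loose closed blue microscope-slide box, 70 mm (x axis) by 50 mm (y axis) by 30 mm high, flat top with a small white label. Point: its centre, 15 mm above its underside; z is up.
- loupe_center (a point): Loose black stand loupe (a short upright cylinder with a pale lens on top), 40 mm across at the foot, 36 mm across above 14 mm, 36 mm high. Point: its centre, 18 mm above its underside; z is its axis.
- beaker_center (a point): Empty glass beaker, 64 mm across the rim, 85 mm high, standing loose at the back of the bench, beyond the tray and balance; to be left alone. Point: its centre, half-way up.

How it is judged:
At the end, for the whole second after the job is handed in: Frog on the tray floor, jar on the pan: centred to 15 mm; frog along tray to 0.25 rad. Green jar midway in the gap to about 15 mm, in line to 25. Box 13 to 50 mm off the tray's far end, centred to 20 mm, parallel to 0.2 rad. Loupe on box, centred to 12 mm. All upright to 0.15 rad, at rest (horizontal distance between frog_center and tray below 0.015 m and z of frog_center in the frame of tray between 0.012 and 0.026 m and angle between the x axis of frog_center and the y axis of tray, either way round below 0.25 rad and horizontal distance between amber_jar_center and balance_pan below 0.015 m and height (world z) of amber_jar_center between 0.068 and 0.082 m and horizontal distance between green_jar_center and tray between 0.13 and 0.185 m and horizontal distance between green_jar_center and balance_pan between 0.115 and 0.175 m and x of green_jar_center in the frame of tray between -0.025 and 0.025 m and height (world z) of green_jar_center between 0.024 and 0.036 m and x of slide_box_center in the frame of tray between -0.02 and 0.02 m and angle between the x axis of slide_box_center and the x axis of tray, either way round below 0.2 rad and height (world z) of slide_box_center between 0.01 and 0.02 m and ((y of balance_pan in the frame of tray above 0 m and y of slide_box_center in the frame of tray between -0.16 and -0.123 m) or (y of balance_pan in the frame of tray below 0 m and y of slide_box_center in the frame of tray between 0.123 and 0.16 m)) and horizontal distance between loupe_center and slide_box_center below 0.012 m and z of loupe_center in the frame of slide_box_center between 0.028 and 0.038 m and angle between each of frog_center, amber_jar_center, green_jar_center, slide_box_center, loupe_center's own z axis and vertical below 0.15 rad and linear speed of each of frog, amber_jar, green_jar, slide_box, loupe below 0.02 m/s); the robot touches nothing.
It fails at once if the beaker is shifted by more than 20 mm or tipped (distance of beaker_center from where it was at the start of the episode above 0.02 m or angle between beaker_center's own z axis and vertical above 0.3 rad).
It also fails if it takes over 128 s, if anything falls off the work surface, if the arm or the gripper's body presses on something with over 40 N, if the wrist force passes 120 N, or if a joint passes its speed limit or range.

### The arm

A 6-joint arm with a two-finger parallel gripper is mounted at the origin on the work surface. World frame = base frame: x ahead of the robot, y to its left, z up, the work surface at z = 0. Lengths are in m, angles in rad, forces in N, time in s.
With the tool pointing down it reaches from about 0.425 to 0.925 m from the base axis. Payload 12.5 kg.
Tool frame: the origin (TCP) lies midway between the tips of the shut fingers; the grasp point (between the pads) lies 19 mm behind it (bot.grasp_offset is the distance from the TCP to the grasp point, in m); z points along the fingers, y is the line along which they close (so a half turn about z gives the same grasp; the last joint's range is limited). The gripper opens to 85 mm and grips with 20 to 120 N. Pads are 22 mm wide; open, the fingers measure 114 mm over their backs; the gripper's body (76 mm by 85 mm) begins 54 mm behind the grasp point. The pads swing forward as they close: fully open they stand 13 mm farther back than shut.
Start: joints at [-1.383, 0.491, 1.559, -0, 1.092, -0.106], TCP at [0.181, -0.598, 0.231] pointing down, gripper open.
Joint ranges: [-3.1, 3.1], [-0.84, 2.19], [0.05, 2.79], [-1.13, 4.28], [0.06, 2.93], [-2.69, 2.69]. Speed limits (rad/s): [2.22, 2.22, 2.79, 3.14, 3.14, 3.14].

### API

Orientations are given as a unit quaternion [w, x, y, z].
In Python, from rig import bot gives the robot as it stands.
- The arm moves only by the tool move_arm, never from a script. Its argument "targets" is a list of rows, each an object of numbers: "rx", "ry", "rz": the turn, a rotation vector about the tool's x, y, z each as a share of 90 degrees, from -1 to 1; "x", "y", "z": the shift along the tool's x, y, z each as a share of 10 cm, from -1 to 1; "claw": the opening in per cent of the stroke, from 0 (shut) to 100 (fully open). In form: [{"rx": .., "ry": .., "rz": .., "x": .., "y": .., "z": .., "claw": ..}, ...]. A call has 1 to 5 rows; each row shifts and turns the commanded pose from where the row before left it, along the tool's axes as they then stand; what a row does not reach is not made up. A row lasts 1/8 s, in which the tool goes at most 62.5 mm and 10.7 degrees, less where a joint would pass 70% of its speed; a pose out of reach is approached as far as the arm can. A call with a number of a shift or a turn outside -1 to 1 is refused whole. A call with a gripper value outside its range is refused whole. The fingers move at their own pace and stop on an object; "squeeze" is the grip in N (left out, the last holds). Time passes only in rows, so rows that do not move let the fingers close. It gives the time, the measured TCP pose, the force, the opening and the grip force at its end, in the units of the state.
- bot.sense(): the state, without advancing time (a new reading comes with each control period).
- bot.snapshot(name): name is "scene" or "top"; returns the picture (400x640x3 uint8, red, green, blue); there is no depth.
- bot.get_calibration(name): a dict with "vfov" (degrees; the focal length in pixels is half the picture's height over the tangent of half this angle, whatever the lens; pixels are square), "cx", "cy" (the principal point, pixels), "T" (4x4, takes a point from camera to world coordinates). Camera axes: x right, y down, z forward; pixel columns grow to the right and rows downward; lengths in m; the calibration is good to about 2 mm. A picture is of the moment at which its call begins. get_calibration takes no time and is no camera call.
- bot.finish_job(): hands the job in; it is judged then, once.
The state is a dict: "clock": time; "joint_pos": joint angles; "joint_velocities": joint speeds; "tau": joint torques, N m; "eef_pos": TCP position; "tcp_rot": TCP orientation; "contact_force": force on the tool from outside, world axes, zero at the start; "ft_torque": the same for the moment, N m; "grip_width": finger opening in m; "grip_force": force on a finger pad.
Only numpy, scipy, OpenCV 4.12 (cv2) and the standard library are available. Lean on these libraries where they do the work, as an engineer would, in place of code of your own. Each camera call takes 0.05 s, during which the arm holds its last target. There are 200 camera calls.

## Working session

There is one attempt and no reset: what is moved stays moved. The work goes in short steps, Python scripts to look and compute and a tool call to move; the robot and the scene stay as the last step left them, time stands still between calls to the robot, and variables do not carry over. Pictures are saved under pics/ and viewed, at most 14 in all, crops included, and the job is handed in when it is done.

Besides the shell and the picture viewer there is one more tool, called after "Emit:" by a JSON object that holds its "op" and its "data". move_arm: Moves the arm, as the interface text tells. Shift numbers are shares of 10 cm and turn numbers shares of 90 degrees, none past 1 either way. Its arguments: {"type":"object","properties":{"targets":{"type":"array"},"squeeze":{"type":"number"}},"required":["targets"]}

```bash
ls; mkdir -p pics; python3 - <<'E'
from rig import bot
import cv2
for n in("scene","top"):
    im=bot.snapshot(n); cv2.imwrite(f"pics/{n}0.png",im[:,:,::-1])
    c=bot.get_calibration(n); print(n,c)
print(bot.sense())
E
```

```text
pics
scene {'vfov': 51.81733448454299, 'cx': 318.96695354315074, 'cy': 198.33374684562975, 'T': array([[ 0.7295197 ,  0.36569882, -0.57798389,  1.13976817],
       [ 0.68350453, -0.42062721,  0.59656878, -0.58974907],
       [-0.02495125, -0.83026329, -0.55681264,  0.62212454],
       [ 0.        ,  0.        ,  0.        ,  1.        ]])}
top {'vfov': 56.422772807933896, 'cx': 317.6617630924661, 'cy': 201.61442839202994, 'T': array([[ 0.00194924, -0.98811251,  0.15372012,  0.44244287],
       [-0.99999575, -0.00159292,  0.00244106,  0.01039672],
       [-0.00216718, -0.15372423, -0.98811141,  0.93350248],
       [ 0.        ,  0.        ,  0.        ,  1.        ]])}
{'clock': 0.1, 'joint_pos': array([-1.38256590e+00,  4.91489954e-01,  1.55941872e+00,  2.11065462e-05,
        1.09169183e+00, -1.05610057e-01]), 'joint_velocities': array([-0.00053235, -0.00282868, -0.00076497, -0.00063453, -0.00039462,
       -0.00209898]), 'tau': array([ 2.71020566e-03, -6.19448876e+01, -2.62025338e+01, -7.60055946e-05,
        2.92476907e-03, -1.80403720e-05]), 'eef_pos': array([ 0.1809996 , -0.59799749,  0.23078156]), 'tcp_rot': array([-5.03884626e-04,  9.89227209e-01,  1.46387416e-01, -1.14568138e-05]), 'contact_force': array([ 0.5783159 , -0.01520339, -0.15938863]), 'ft_torque': array([-0.02931633,  0.00562287,  0.0028818 ]), 'grip_force': 0.0, 'grip_width': 0.0853379343935053}
```

View pics/top0.png

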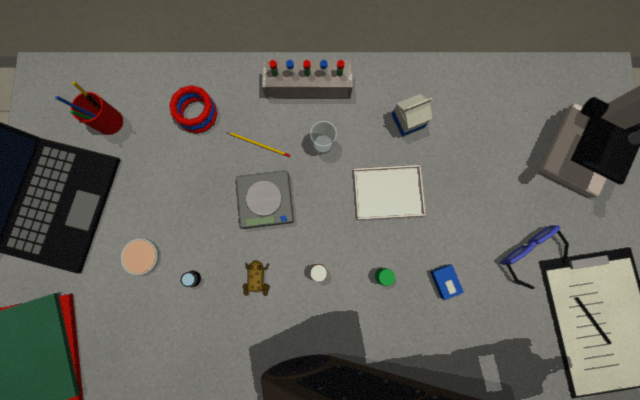

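View pics/scene0.png

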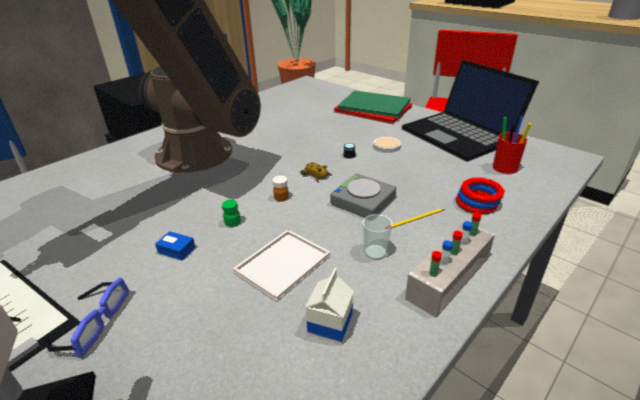

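The top view shows the tray at (389,193), the balance pan at (264,198), the beaker at (323,137), the frog at (257,277) with its head probably toward the top. The amber jar is at (318,272), the green jar at (386,277), the slide box at (447,281) and the loupe at (190,279). The scene view shows the same objects, all upright.

```bash
cat > h.py <<'E'
import numpy as np, cv2
from rig import bot
def ray(n,u,v):
    c=bot.get_calibration(n); f=200/np.tan(np.radians(c["vfov"]/2)); T=c["T"]
    return T[:3,3], T[:3,:3]@np.array([(u-c["cx"])/f,(v-c["cy"])/f,1.])
def pt(n,u,v,z):
    o,d=ray(n,u,v); return o+d*(z-o[2])/d[2]
def proj(n,p):
    c=bot.get_calibration(n); f=200/np.tan(np.radians(c["vfov"]/2)); T=c["T"]
    q=T[:3,:3].T@(np.array(p)-T[:3,3]); return np.array([c["cx"]+f*q[0]/q[2],c["cy"]+f*q[1]/q[2]])
def hsv(im): return cv2.cvtColor(im,cv2.COLOR_RGB2HSV)
def blob(m,roi):
    """largest contour of mask m within roi (u0,v0,u1,v1), full-image pixels"""
    u0,v0,u1,v1=roi; k=np.zeros(m.shape,np.uint8); k[v0:v1,u0:u1]=m[v0:v1,u0:u1].astype(np.uint8)
    cs,_=cv2.findContours(k,cv2.RETR_EXTERNAL,cv2.CHAIN_APPROX_NONE)
    return max(cs,key=cv2.contourArea).reshape(-1,2).astype(float)
def rect(n,c,z):
    P=np.array([pt(n,u,v,z)[:2] for u,v in c],np.float32)
    r=cv2.minAreaRect(P*1000); b=cv2.boxPoints(r)
    e=b[1]-b[0] if np.linalg.norm(b[1]-b[0])>np.linalg.norm(b[2]-b[1]) else b[2]-b[1]
    a=np.degrees(np.arctan2(e[1],e[0]))%180   # direction of long side, world deg
    return np.round(r[0],1),np.round(r[1],1),round(float(a),1)
E
cat > m.py <<'E'
from h import *
im=bot.snapshot("top"); h=hsv(im).astype(int); H,S,V=h[...,0],h[...,1],h[...,2]
R=[("tray",(V>140)&(S<60),(345,155,435,230),.016),
("pan",(V>105)&(S<40),(243,177,287,219),.045),
("frog",(S>90)&(H<30),(235,250,280,305),.02),
("ambercap",(V>130)&(S<80),(300,255,340,290),.06),
("green",(S>120)&(H>40)&(H<80),(365,255,410,300),.06),
("box",((S>120)&(H>95)&(H<130))|((V>150)&(S<60)),(425,255,475,310),.03),
("loupe",(V<60)|((S>40)&(V>100)),(172,262,210,296),.036)]
for n,m,roi,z in R:
    c=blob(m,roi); print(n,*rect("top",c,z),"px",c.min(0),c.max(0))
E
python3 m.py; python3 - <<'E'
from h import *
im=cv2.imread("pics/top0.png")[150:310,160:480]; cv2.imwrite("pics/crop.png",cv2.resize(im,(800,400),interpolation=cv2.INTER_CUBIC))
E
```

```text
tray [ 611.8 -166.6] [129.3 170.6] 93.5 px [354. 165.] [425. 218.]
pan [591.  138.9] [100.5 100.8] 90.1 px [244. 177.] [286. 218.]
frog [399.9 161.2] [77.8 60.1] 0.1 px [243. 261.] [268. 294.]
ambercap [412.   10.3] [36.2 34.6] 0.1 px [311. 265.] [326. 281.]
green [ 404.  -141.4] [44.7 36.8] 82.1 px [375. 268.] [394. 285.]
box [ 391.3 -293.3] [71.7 54.6] 20.3 px [431. 265.] [462. 298.]
loupe [397.8 311.5] [34.7 42.9] 90.1 px [182. 271.] [200. 286.]
```

View pics/crop.png

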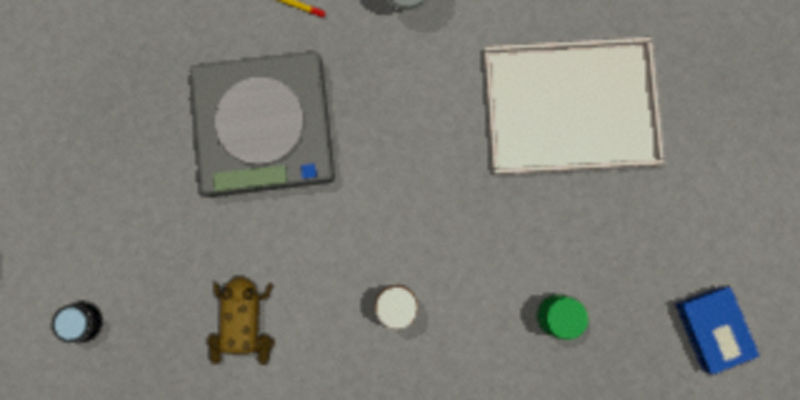

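The crop shows the pan circle centred at about (263.6,198) in full-picture pixels and the lens disc at (188,279). The frog's head points up (+x), and its body runs along x at about u=255.5. I'll refine the pan, loupe, green jar and frog, and cross-check against the scene view.

```bash
cat > m2.py <<'E'
from h import *
im=bot.snapshot("top"); h=hsv(im).astype(int); H,S,V=h[...,0],h[...,1],h[...,2]
def show(n,m,roi,z,v="top"):
    c=blob(m,roi); M=c.min(0),c.max(0)
    print(n,v,*rect(v,c,z),"px",*M); return c
show("body",(V<95),(228,165,300,235),.037)
c=show("pan",V>(V[192:204,255:270].mean()+V[222,240])/2-8,(243,177,287,219),.045)
print(V[198,236:300], V[170:230,264])
show("lens",(S>30)&(V>110)&(H>80),(172,262,210,296),.036)
show("frogbody",cv2.morphologyEx(((S>90)&(H<30)).astype(np.uint8),cv2.MORPH_OPEN,np.ones((11,11)))>0,(235,250,280,305),.03)
print("green edge",pt("top",394.5,277,.06),pt("top",374.5,277,.06))
sc=bot.snapshot("scene"); h2=hsv(sc).astype(int); H,S,V=h2[...,0],h2[...,1],h2[...,2]
show("green",(S>120)&(H>40)&(H<80),(210,190,250,235),.04,"scene")
show("ambercap",(V>120)&(S<60),(268,172,295,186),.055,"scene")
for n,p in dict(green=(.404,-.141,.06),amber=(.412,.010,.06),greenb=(.404,-.141,0),pan=(.591,.139,.045),tray=(.612,-.167,.005),loupe=(.398,.315,.036)).items(): print(n,"pred scene",proj("scene",p))
E
python3 m2.py
```

```text
body top [585.2 143.6] [127.  134.5] 97.0 px [235. 172.] [293. 228.]
pan top [590.4 139.9] [100.8 101.5] 90.9 px [244. 177.] [286. 218.]
[120  77  85 100 105 102 106 102 101 111 141 149 148 148 147 146 149 148
 148 150 152 147 150 152 149 148 150 150 150 147 149 148 149 149 149 150
 151 150 150 148 151 152 150 150 146 103 104 109 109 110 106 111 108  95
  76  77 102 110 121 124 127 130 132 131] [124 122 108  92 105 103 101 104 105 104 112 144 151 147 147 146 149 148
 147 147 146 148 144 146 146 145 148 148 150 148 148 148 149 148 147 144
 147 149 147 147 145 149 151 150 142 106  90 122 130 132 130 130 132 128
  75  47  72 100 110 109]
lens top [396.6 319.7] [28.1 26. ] 3.1 px [182. 273.] [193. 285.]
frogbody top [401.4 161.4] [61.4 33.4] 1.4 px [248. 264.] [262. 290.]
green edge [ 0.40331176 -0.16434802  0.06      ] [ 0.40321771 -0.11840642  0.06      ]
green scene [ 413.2 -152.1] [ 36.6 115.2] 149.2 px [222. 199.] [239. 226.]
ambercap scene [407.7  20.7] [77.9 67.4] 40.8 px [268. 172.] [294. 185.]
green pred scene [230.55812284 201.97052092]
amber pred scene [278.61623177 178.82940494]
greenb pred scene [233.99287954 221.58697187]
pan pred scene [361.99549442 187.57326401]
tray pred scene [282.09876231 263.02779422]
loupe pred scene [348.18568425 145.8081081 ]
```

```bash
cat > go.py <<'E'
import sys; from h import *
from scipy.spatial.transform import Rotation as R
s=bot.sense(); p=s["eef_pos"]; q=s["tcp_rot"]; M=R.from_quat(np.r_[q[1:],q[0]]).as_matrix()
print("t",round(s["clock"],2),"tcp",p.round(4),"yaw",np.degrees(np.arctan2(M[1,0],M[0,0])).round(1),"tilt",M[:2,2].round(3),"w",round(s["grip_width"],4),"j",np.round(s["joint_pos"],2))
a=list(map(float,sys.argv[1:]))
# each (x y z yaw): turn first (rv in tool axes), then shift in the turned axes; shares
for i in range(0,len(a),4):
    x,y,z,w=a[i:i+4]; t=np.radians(w)
    N=np.array([[np.cos(t),np.sin(t),0],[np.sin(t),-np.cos(t),0],[0,0,-1]])
    rv=R.from_matrix(M.T@N).as_rotvec()/(np.pi/2); sh=N.T@(np.array([x,y,z])-p)/.1
    print("r",rv.round(3),"shift",sh.round(3)); M=N; p=np.array([x,y,z])
E
python3 - <<'E'
from h import *
print("pan",pt("top",263.4,197.8,.045)," green",pt("top",385.5,276.5,.06))
E
python3 go.py .391 -.295 .1 20.3 .391 -.295 .003 20.3 .391 -.295 .1 3.5 .6203 -.3063 .1 3.5
```

```text
pan [0.58978385 0.14373263 0.045     ]  green [ 0.40439706 -0.14370493  0.06      ]
t 0.25 tcp [ 0.181  -0.5981  0.231 ] yaw 16.8 tilt [-0.  0.] w 0.0852 j [-1.38  0.49  1.56  0.    1.09 -0.11]
r [-0.    -0.    -0.039] shift [ 3.021 -2.114  1.31 ]
r [0. 0. 0.] shift [0.   0.   0.97]
r [0.    0.    0.187] shift [ 0.    0.   -0.97]
r [0. 0. 0.] shift [2.282 0.253 0.   ]
```

Emit:
{"op": "move_arm", "data": {"targets": [{"rz": -0.039,"x": 0,"y": 0,"z": 0,"claw": 90},{"x": 0.38,"y": -0.265,"z": 0.165,"claw": 90},{"x": 0.38,"y": -0.265,"z": 0.165,"claw": 90},{"x": 0.38,"y": -0.265,"z": 0.165,"claw": 90},{"x": 0.38,"y": -0.265,"z": 0.165,"claw": 90}], "squeeze": 40}}

```text
invalid input
```

Emit:
{"op": "move_arm", "data": {"targets": [{"x": 0.38,"y": -0.265,"z": 0.165,"claw": 90},{"x": 0.38,"y": -0.265,"z": 0.165,"claw": 90},{"x": 0.38,"y": -0.265,"z": 0.165,"claw": 90},{"x": 0.36,"y": -0.265,"z": 0.155,"claw": 90},{"x": 0,"y": 0,"z": 0,"claw": 90}]}}

```text
invalid input
```

```bash
python3 go.py .391 -.295 .003 20.3; python3 -c "
from h import *
cv2.imwrite('pics/t1.png',cv2.resize(bot.snapshot('top')[200:400,340:580,::-1],None,fx=2.5,fy=2.5)); cv2.imwrite('pics/s1.png',bot.snapshot('scene')[:,:,::-1])"
```

```text
t 0.25 tcp [ 0.181  -0.5981  0.231 ] yaw 16.8 tilt [-0.  0.] w 0.0852 j [-1.38  0.49  1.56  0.    1.09 -0.11]
r [-0.    -0.    -0.039] shift [ 3.021 -2.114  2.28 ]
```

View pics/s1.png

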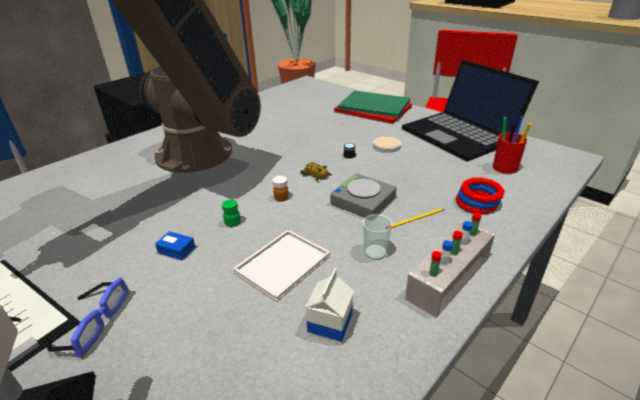

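The scene is unchanged because both moves were refused, probably since each row must give every key. I'll use full rows.

Emit:
{"op": "move_arm", "data": {"targets": [{"rx": 0,"ry": 0,"rz": -0.039,"x": 0,"y": 0,"z": 0,"claw": 90},{"rx": 0,"ry": 0,"rz": 0,"x": 0.38,"y": -0.265,"z": 0.165,"claw": 90},{"rx": 0,"ry": 0,"rz": 0,"x": 0.38,"y": -0.265,"z": 0.165,"claw": 90},{"rx": 0,"ry": 0,"rz": 0,"x": 0.38,"y": -0.265,"z": 0.165,"claw": 90},{"rx": 0,"ry": 0,"rz": 0,"x": 0.38,"y": -0.265,"z": 0.165,"claw": 90}], "squeeze": 40}}

```text
clock: 0.98
eef_pos: [0.2873, -0.4448, 0.165]
tcp_rot: [0.0, 0.984, 0.176, 0.0]
contact_force: [0.5, -1.0, -1.0]
grip_width: 0.0769
grip_force: 0.0
```

Emit:
{"op": "move_arm", "data": {"targets": [{"rx": 0,"ry": 0,"rz": 0,"x": 0.38,"y": -0.265,"z": 0.165,"claw": 90},{"rx": 0,"ry": 0,"rz": 0,"x": 0.38,"y": -0.265,"z": 0.165,"claw": 90},{"rx": 0,"ry": 0,"rz": 0,"x": 0.38,"y": -0.265,"z": 0.165,"claw": 90},{"rx": 0,"ry": 0,"rz": 0,"x": 0.36,"y": -0.265,"z": 0.155,"claw": 90},{"rx": 0,"ry": 0,"rz": 0,"x": 0,"y": 0,"z": 0,"claw": 90}]}}

```text
clock: 1.6
eef_pos: [0.3913, -0.2921, 0.0995]
tcp_rot: [-0.001, 0.984, 0.178, -0.001]
contact_force: [-0.3, -0.8, -0.4]
grip_width: 0.0765
grip_force: 0.0
```

```bash
python3 go.py .391 -.295 .003 20.3; python3 -c "
from h import *
cv2.imwrite('pics/t2.png',cv2.resize(bot.snapshot('top')[200:400,340:580,::-1],None,fx=2.5,fy=2.5)); cv2.imwrite('pics/s2.png',cv2.resize(bot.snapshot('scene')[120:320,80:340,::-1],None,fx=3,fy=3))"
```

```text
t 1.6 tcp [ 0.3913 -0.2921  0.0995] yaw 20.5 tilt [-0.001  0.001] w 0.0765 j [-0.78  0.49  2.02  0.    0.63  0.44]
r [-0.001  0.     0.003] shift [-0.012  0.026  0.965]
```

View pics/s2.png

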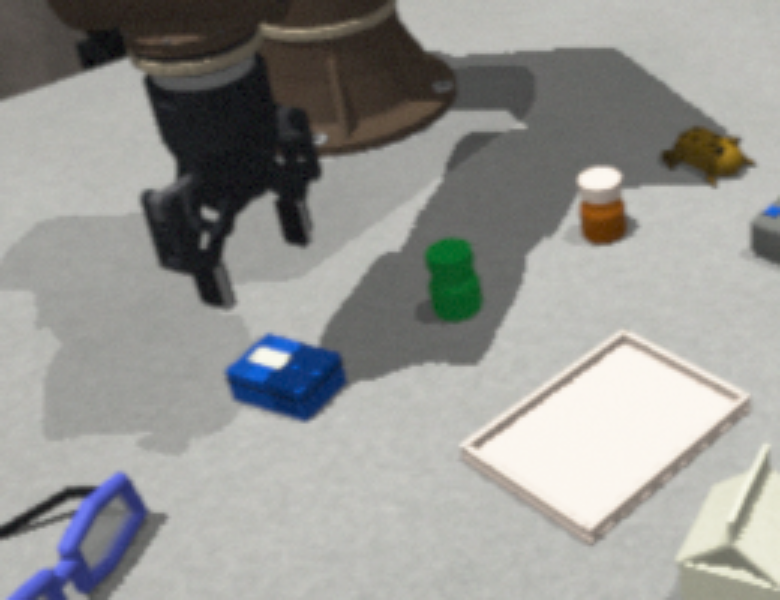

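The gripper is above the blue box with its fingers straddling it (box at about (287,375) in the crop). The jars are slightly waisted, with the wider body below. I'll descend and grip.

Emit:
{"op": "move_arm", "data": {"targets": [{"rx": 0,"ry": 0,"rz": 0,"x": -0.012,"y": 0.026,"z": 0.4,"claw": 90},{"rx": 0,"ry": 0,"rz": 0,"x": 0,"y": 0,"z": 0.4,"claw": 90},{"rx": 0,"ry": 0,"rz": 0,"x": 0,"y": 0,"z": 0.165,"claw": 90},{"rx": 0,"ry": 0,"rz": 0,"x": 0,"y": 0,"z": 0,"claw": 0},{"rx": 0,"ry": 0,"rz": 0,"x": 0,"y": 0,"z": 0,"claw": 0}], "squeeze": 40}}

```text
clock: 2.33
eef_pos: [0.3903, -0.2983, 0.0047]
tcp_rot: [0.001, 0.984, 0.176, 0.0]
contact_force: [0.3, 0.3, -1.1]
grip_width: 0.0491
grip_force: 42.0
```

Emit:
{"op": "move_arm", "data": {"targets": [{"rx": 0,"ry": 0,"rz": 0,"x": 0,"y": 0,"z": 0,"claw": 0},{"rx": 0,"ry": 0,"rz": 0,"x": 0,"y": 0,"z": 0,"claw": 0},{"rx": 0,"ry": 0,"rz": 0,"x": 0,"y": 0,"z": -0.3,"claw": 0},{"rx": 0,"ry": 0,"rz": 0.094,"x": 0,"y": 0,"z": -0.4,"claw": 0},{"rx": 0,"ry": 0,"rz": 0.094,"x": 0,"y": 0,"z": 0,"claw": 0}]}}

```text
clock: 2.95
eef_pos: [0.3911, -0.2981, 0.0765]
tcp_rot: [0.002, 1.0, 0.028, 0.002]
contact_force: [-0.6, 0.5, -1.7]
grip_width: 0.0493
grip_force: 42.4
```

```bash
python3 go.py .6203 -.308 .073 3.7 .6203 -.308 .005 3.7
```

```text
t 2.95 tcp [ 0.3911 -0.2981  0.0765] yaw 3.2 tilt [ 0.003 -0.004] w 0.0493 j [-0.79  0.54  2.03 -0.    0.57  0.73]
r [ 0.002 -0.002 -0.006] shift [2.281 0.247 0.035]
r [0. 0. 0.] shift [0.   0.   0.68]
```

Emit:
{"op": "move_arm", "data": {"targets": [{"rx": 0,"ry": 0,"rz": 0,"x": 0.456,"y": 0.049,"z": 0.007,"claw": 0},{"rx": 0,"ry": 0,"rz": 0,"x": 0.456,"y": 0.049,"z": 0.007,"claw": 0},{"rx": 0,"ry": 0,"rz": 0,"x": 0.456,"y": 0.049,"z": 0.007,"claw": 0},{"rx": 0,"ry": 0,"rz": 0,"x": 0.456,"y": 0.049,"z": 0.007,"claw": 0},{"rx": 0,"ry": 0,"rz": 0,"x": 0.456,"y": 0.049,"z": 0.007,"claw": 0}]}}

```text
clock: 3.58
eef_pos: [0.6208, -0.308, 0.0706]
tcp_rot: [0.0, 1.0, 0.03, 0.0]
contact_force: [-0.7, 0.0, -1.6]
grip_width: 0.0495
grip_force: 42.3
```

Emit:
{"op": "move_arm", "data": {"targets": [{"rx": 0,"ry": 0,"rz": 0,"x": 0,"y": 0,"z": 0.3,"claw": 0},{"rx": 0,"ry": 0,"rz": 0,"x": 0,"y": 0,"z": 0.25,"claw": 0},{"rx": 0,"ry": 0,"rz": 0,"x": 0,"y": 0,"z": 0,"claw": 0}]}}

```text
clock: 3.95
eef_pos: [0.6185, -0.3075, 0.0137]
tcp_rot: [-0.001, 1.0, 0.03, -0.001]
contact_force: [0.7, -0.3, -0.9]
grip_width: 0.0487
grip_force: 42.2
```

```bash
python3 go.py .6203 -.308 .005 3.7
```

```text
t 3.95 tcp [ 0.6185 -0.3075  0.0137] yaw 3.4 tilt [-0.003  0.002] w 0.0487 j [-0.56  0.83  1.54 -0.    0.78  0.95]
r [-0.001  0.002 -0.003] shift [0.018 0.006 0.087]
```

Lower gently, release, rise, then head towards the loupe, which goes on top of the box.

Emit:
{"op": "move_arm", "data": {"targets": [{"rx": 0,"ry": 0,"rz": 0,"x": 0.01,"y": 0,"z": 0.05,"claw": 0},{"rx": 0,"ry": 0,"rz": 0,"x": 0,"y": 0,"z": 0.037,"claw": 0},{"rx": 0,"ry": 0,"rz": 0,"x": 0,"y": 0,"z": 0,"claw": 0},{"rx": 0,"ry": 0,"rz": 0,"x": 0,"y": 0,"z": 0,"claw": 71},{"rx": 0,"ry": 0,"rz": 0,"x": 0,"y": 0,"z": 0,"claw": 71}]}}

```text
clock: 4.58
eef_pos: [0.6205, -0.3083, 0.007]
tcp_rot: [0.0, 1.0, 0.03, 0.0]
contact_force: [-0.0, -0.5, 0.0]
grip_width: 0.0609
grip_force: 0.0
```

Emit:
{"op": "move_arm", "data": {"targets": [{"rx": 0,"ry": 0,"rz": 0,"x": 0,"y": 0,"z": 0,"claw": 71},{"rx": 0,"ry": 0,"rz": 0,"x": 0,"y": 0,"z": -0.3,"claw": 71},{"rx": 0,"ry": 0,"rz": 0,"x": 0,"y": 0,"z": -0.5,"claw": 71},{"rx": 0,"ry": 0,"rz": 0,"x": -0.4,"y": 0,"z": -0.4,"claw": 71},{"rx": 0,"ry": 0,"rz": 0,"x": -0.4,"y": -0.3,"z": 0,"claw": 71}]}}

```text
clock: 5.2
eef_pos: [0.5388, -0.2844, 0.1295]
tcp_rot: [0.002, 1.0, 0.029, 0.002]
contact_force: [-0.5, -0.2, -0.2]
grip_width: 0.0604
grip_force: 0.0
```

```bash
cat > box.py <<'E'
from h import *
im=bot.snapshot("top"); h=hsv(im).astype(int); H,S,V=h[...,0],h[...,1],h[...,2]
m=((S>120)&(H>95)&(H<130))|((V>150)&(S<60))
print("box",rect("top",blob(m,(428,150,490,240)),.03))
E
python3 box.py; python3 go.py .47 -.03 .125 0 .397 .319 .125 0 .397 .319 .013 0
python3 -c "
from h import *
cv2.imwrite('pics/t3.png',bot.snapshot('top')[:,:,::-1])"
```

```text
box (array([ 636.2, -336.4]), array([152.5, 163.4]), 177.5)
t 5.25 tcp [ 0.5327 -0.2793  0.1275] yaw 3.4 tilt [-0.003  0.002] w 0.0604 j [-0.59  0.58  1.72 -0.    0.85  0.92]
r [-0.001  0.002  0.038] shift [-0.627 -2.493  0.025]
r [0. 0. 0.] shift [-0.73 -3.49  0.  ]
r [0. 0. 0.] shift [0.   0.   1.12]
```

View pics/t3.png

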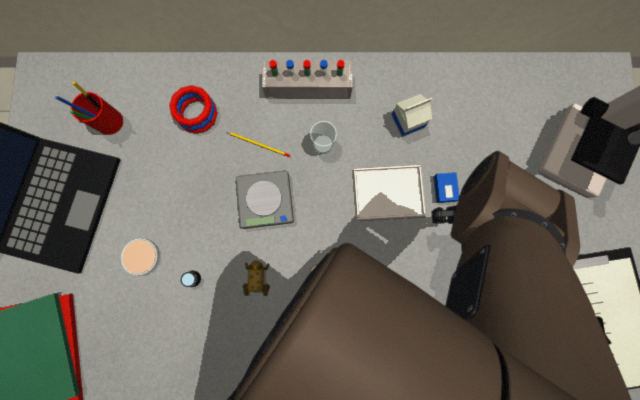

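The blue box is standing at (447,187), just right of the tray's right end at u≈425, parallel to it and well centred. Next is the loupe at (190,279).

Emit:
{"op": "move_arm", "data": {"targets": [{"rx": 0,"ry": 0,"rz": 0.038,"x": -0.125,"y": -0.5,"z": 0,"claw": 71},{"rx": 0,"ry": 0,"rz": 0,"x": -0.125,"y": -0.5,"z": 0,"claw": 71},{"rx": 0,"ry": 0,"rz": 0,"x": -0.125,"y": -0.5,"z": 0,"claw": 71},{"rx": 0,"ry": 0,"rz": 0,"x": -0.125,"y": -0.5,"z": 0,"claw": 71},{"rx": 0,"ry": 0,"rz": 0,"x": -0.125,"y": -0.5,"z": 0,"claw": 71}]}}

```text
clock: 5.92
eef_pos: [0.4731, -0.0324, 0.1267]
tcp_rot: [0.0, 1.0, -0.0, 0.0]
contact_force: [0.6, 0.2, 0.5]
grip_width: 0.0604
grip_force: 0.0
```

Emit:
{"op": "move_arm", "data": {"targets": [{"rx": 0,"ry": 0,"rz": 0,"x": -0.12,"y": -0.58,"z": 0,"claw": 71},{"rx": 0,"ry": 0,"rz": 0,"x": -0.12,"y": -0.58,"z": 0,"claw": 71},{"rx": 0,"ry": 0,"rz": 0,"x": -0.12,"y": -0.58,"z": 0,"claw": 71},{"rx": 0,"ry": 0,"rz": 0,"x": -0.12,"y": -0.58,"z": 0,"claw": 71},{"rx": 0,"ry": 0,"rz": 0,"x": -0.12,"y": -0.58,"z": 0,"claw": 71}]}}

```text
clock: 6.55
eef_pos: [0.413, 0.2583, 0.1267]
tcp_rot: [-0.0, 1.0, 0.0, 0.0]
contact_force: [1.2, 0.0, 1.0]
grip_width: 0.0606
grip_force: 0.0
```

Emit:
{"op": "move_arm", "data": {"targets": [{"rx": 0,"ry": 0,"rz": 0,"x": -0.12,"y": -0.58,"z": 0.2,"claw": 71},{"rx": 0,"ry": 0,"rz": 0,"x": 0,"y": 0,"z": 0.3,"claw": 71},{"rx": 0,"ry": 0,"rz": 0,"x": 0,"y": 0,"z": 0,"claw": 71}]}}

```text
clock: 6.92
eef_pos: [0.4003, 0.3144, 0.0752]
tcp_rot: [0.001, 1.0, 0.001, -0.001]
contact_force: [0.3, -0.5, 0.4]
grip_width: 0.0608
grip_force: 0.0
```

```bash
python3 box.py; python3 go.py .397 .3195 .013 0
```

```text
box (array([ 620.2, -303.7]), array([71., 57.]), 3.1)
t 6.97 tcp [0.401  0.3141 0.0763] yaw 0.0 tilt [-0.001 -0.001] w 0.0604 j [ 0.53  0.56  1.99 -0.    0.6   2.11]
r [0.001 0.001 0.   ] shift [-0.04  -0.054  0.633]
```

Emit:
{"op": "move_arm", "data": {"targets": [{"rx": 0,"ry": 0,"rz": 0,"x": -0.04,"y": -0.055,"z": 0.3,"claw": 71},{"rx": 0,"ry": 0,"rz": 0,"x": 0,"y": 0,"z": 0.33,"claw": 71},{"rx": 0,"ry": 0,"rz": 0,"x": 0,"y": 0,"z": 0,"claw": 71},{"rx": 0,"ry": 0,"rz": 0,"x": 0,"y": 0,"z": 0,"claw": 0},{"rx": 0,"ry": 0,"rz": 0,"x": 0,"y": 0,"z": 0,"claw": 0}], "squeeze": 30}}

```text
clock: 7.6
eef_pos: [0.3981, 0.3198, 0.0153]
tcp_rot: [-0.001, 1.0, -0.0, 0.001]
contact_force: [0.3, -2.5, 4.6]
grip_width: 0.0347
grip_force: 29.5
```

Emit:
{"op": "move_arm", "data": {"targets": [{"rx": 0,"ry": 0,"rz": 0,"x": 0,"y": 0,"z": 0,"claw": 0},{"rx": 0,"ry": 0,"rz": 0,"x": 0,"y": 0,"z": 0,"claw": 0},{"rx": 0,"ry": 0,"rz": 0,"x": 0,"y": 0,"z": -0.4,"claw": 0},{"rx": 0,"ry": 0,"rz": 0,"x": 0,"y": 0,"z": -0.5,"claw": 0},{"rx": 0,"ry": 0,"rz": 0,"x": 0,"y": 0,"z": -0.4,"claw": 0}]}}

```text
clock: 8.22
eef_pos: [0.3974, 0.3197, 0.1467]
tcp_rot: [-0.001, 1.0, -0.0, 0.001]
contact_force: [0.2, -0.7, -0.6]
grip_width: 0.035
grip_force: 30.3
```

```bash
python3 go.py .49 .0 .145 0 .6203 -.3072 .145 0 .6203 -.3072 .044 0
```

```text
t 8.22 tcp [0.3974 0.3197 0.1467] yaw -0.0 tilt [0.002 0.001] w 0.035 j [ 0.55  0.44  1.93 -0.    0.77  2.12]
r [-0.001 -0.001 -0.   ] shift [0.926 3.197 0.017]
r [0. 0. 0.] shift [1.303 3.072 0.   ]
r [0. 0. 0.] shift [0.   0.   1.01]
```

Emit:
{"op": "move_arm", "data": {"targets": [{"rx": 0,"ry": 0,"rz": 0,"x": 0.155,"y": 0.533,"z": 0,"claw": 0},{"rx": 0,"ry": 0,"rz": 0,"x": 0.155,"y": 0.533,"z": 0,"claw": 0},{"rx": 0,"ry": 0,"rz": 0,"x": 0.155,"y": 0.533,"z": 0,"claw": 0},{"rx": 0,"ry": 0,"rz": 0,"x": 0.155,"y": 0.533,"z": 0,"claw": 0},{"rx": 0,"ry": 0,"rz": 0,"x": 0.155,"y": 0.533,"z": 0,"claw": 0}]}}

```text
clock: 8.85
eef_pos: [0.4752, 0.0513, 0.145]
tcp_rot: [0.0, 1.0, -0.0, 0.001]
contact_force: [0.4, 0.3, -0.2]
grip_width: 0.0351
grip_force: 30.3
```

Emit:
{"op": "move_arm", "data": {"targets": [{"rx": 0,"ry": 0,"rz": 0,"x": 0.155,"y": 0.533,"z": 0,"claw": 0},{"rx": 0,"ry": 0,"rz": 0,"x": 0.217,"y": 0.512,"z": 0,"claw": 0},{"rx": 0,"ry": 0,"rz": 0,"x": 0.217,"y": 0.512,"z": 0,"claw": 0},{"rx": 0,"ry": 0,"rz": 0,"x": 0.217,"y": 0.512,"z": 0,"claw": 0},{"rx": 0,"ry": 0,"rz": 0,"x": 0.217,"y": 0.512,"z": 0,"claw": 0}]}}

```text
clock: 9.48
eef_pos: [0.5775, -0.2069, 0.1452]
tcp_rot: [0.0, 1.0, -0.0, 0.001]
contact_force: [0.7, 0.6, -0.2]
grip_width: 0.0348
grip_force: 30.3
```

Emit:
{"op": "move_arm", "data": {"targets": [{"rx": 0,"ry": 0,"rz": 0,"x": 0.217,"y": 0.512,"z": 0,"claw": 0},{"rx": 0,"ry": 0,"rz": 0,"x": 0.217,"y": 0.512,"z": 0,"claw": 0},{"rx": 0,"ry": 0,"rz": 0,"x": 0,"y": 0,"z": 0.4,"claw": 0},{"rx": 0,"ry": 0,"rz": 0,"x": 0,"y": 0,"z": 0.3,"claw": 0},{"rx": 0,"ry": 0,"rz": 0,"x": 0,"y": 0,"z": 0,"claw": 0}]}}

```text
clock: 10.1
eef_pos: [0.6195, -0.3071, 0.0728]
tcp_rot: [-0.001, 1.0, -0.0, -0.001]
contact_force: [-0.1, 0.1, -0.5]
grip_width: 0.0348
grip_force: 30.3
```

```bash
python3 go.py  .6203 -.3072 .045 0
```

```text
t 10.1 tcp [ 0.6195 -0.3071  0.0728] yaw -0.0 tilt [-0.003  0.001] w 0.0348 j [-0.56  0.75  1.51 -0.    0.88  1.02]
r [-0.001  0.002 -0.   ] shift [0.008 0.001 0.278]
```

Emit:
{"op": "move_arm", "data": {"targets": [{"rx": 0,"ry": 0,"rz": 0,"x": 0,"y": 0,"z": 0.18,"claw": 0},{"rx": 0,"ry": 0,"rz": 0,"x": 0,"y": 0,"z": 0.06,"claw": 0},{"rx": 0,"ry": 0,"rz": 0,"x": 0,"y": 0,"z": 0,"claw": 0},{"rx": 0,"ry": 0,"rz": 0,"x": 0,"y": 0,"z": 0,"claw": 0}]}}

```text
clock: 10.6
eef_pos: [0.6207, -0.3074, 0.0502]
tcp_rot: [0.0, 1.0, 0.0, 0.0]
contact_force: [0.3, 1.1, -0.4]
grip_width: 0.0348
grip_force: 30.3
```

Emit:
{"op": "move_arm", "data": {"targets": [{"rx": 0,"ry": 0,"rz": 0,"x": 0,"y": 0,"z": 0.03,"claw": 0},{"rx": 0,"ry": 0,"rz": 0,"x": 0,"y": 0,"z": 0.02,"claw": 0},{"rx": 0,"ry": 0,"rz": 0,"x": 0,"y": 0,"z": 0,"claw": 0}]}}

```text
clock: 10.98
eef_pos: [0.6205, -0.3074, 0.0454]
tcp_rot: [0.0, 1.0, -0.0, 0.0]
contact_force: [-1.2, 0.3, 6.0]
grip_width: 0.0351
grip_force: 31.0
```

Emit:
{"op": "move_arm", "data": {"targets": [{"rx": 0,"ry": 0,"rz": 0,"x": 0,"y": 0,"z": 0,"claw": 55},{"rx": 0,"ry": 0,"rz": 0,"x": 0,"y": 0,"z": 0,"claw": 65},{"rx": 0,"ry": 0,"rz": 0,"x": 0,"y": 0,"z": 0,"claw": 65},{"rx": 0,"ry": 0,"rz": 0,"x": 0,"y": 0,"z": -0.3,"claw": 65},{"rx": 0,"ry": 0,"rz": 0,"x": 0,"y": 0,"z": -0.5,"claw": 65}]}}

```text
clock: 11.6
eef_pos: [0.6197, -0.3069, 0.1238]
tcp_rot: [-0.001, 1.0, -0.0, -0.002]
contact_force: [0.7, -0.2, -0.5]
grip_width: 0.0558
grip_force: 0.0
```

```bash
python3 go.py .405 -.1435 .125 0 .405 -.1435 .012 0 .47 -.10 .08 0 .600 -.0015 .08 0; python3 -c "
from h import *
cv2.imwrite('pics/s4.png',cv2.resize(bot.snapshot('scene')[120:320,80:340,::-1],None,fx=3,fy=3))"
```

```text
t 11.6 tcp [ 0.6197 -0.3069  0.1238] yaw -0.0 tilt [-0.003  0.002] w 0.0558 j [-0.56  0.69  1.48 -0.    0.97  1.02]
r [-0.001  0.002 -0.   ] shift [-2.147 -1.634 -0.012]
r [0. 0. 0.] shift [0.   0.   1.13]
r [0. 0. 0.] shift [ 0.65  -0.435 -0.68 ]
r [0. 0. 0.] shift [ 1.3   -0.985  0.   ]
```

View pics/s4.png

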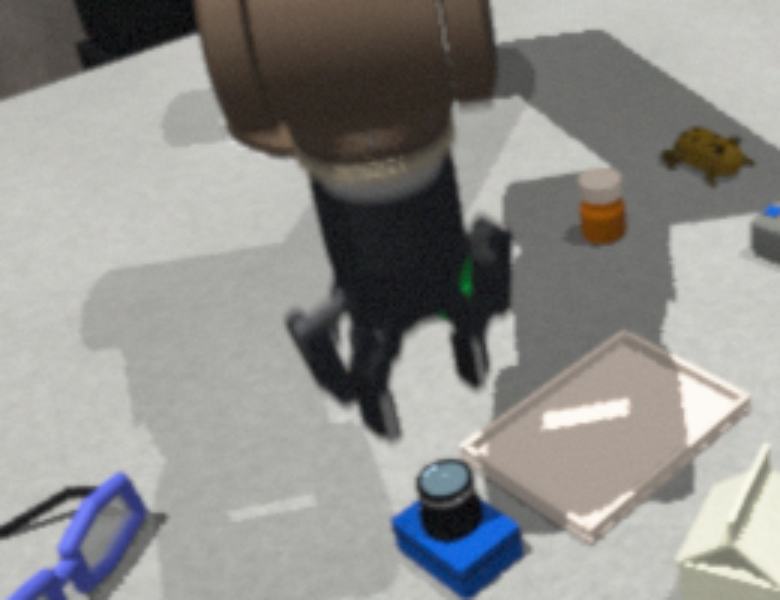

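The loupe stands upright in the middle of the box's top, at about (450,500) in the crop. Next is the green jar.

Emit:
{"op": "move_arm", "data": {"targets": [{"rx": 0,"ry": 0,"rz": 0,"x": -0.43,"y": -0.327,"z": 0,"claw": 76},{"rx": 0,"ry": 0,"rz": 0,"x": -0.43,"y": -0.327,"z": 0,"claw": 76},{"rx": 0,"ry": 0,"rz": 0,"x": -0.43,"y": -0.327,"z": 0,"claw": 76},{"rx": 0,"ry": 0,"rz": 0,"x": -0.43,"y": -0.327,"z": 0,"claw": 76},{"rx": 0,"ry": 0,"rz": 0,"x": -0.43,"y": -0.327,"z": 0,"claw": 76}]}}

```text
clock: 12.28
eef_pos: [0.404, -0.1428, 0.1247]
tcp_rot: [0.0, 1.0, -0.0, 0.0]
contact_force: [0.8, -0.2, -0.3]
grip_width: 0.065
grip_force: 0.0
```

Emit:
{"op": "move_arm", "data": {"targets": [{"rx": 0,"ry": 0,"rz": 0,"x": 0,"y": 0,"z": 0,"claw": 76},{"rx": 0,"ry": 0,"rz": 0,"x": 0,"y": 0,"z": 0.3,"claw": 76},{"rx": 0,"ry": 0,"rz": 0,"x": 0,"y": 0,"z": 0,"claw": 76}]}}

```text
clock: 12.65
eef_pos: [0.4054, -0.1439, 0.0937]
tcp_rot: [-0.0, 1.0, -0.0, -0.001]
contact_force: [-0.0, 0.8, 0.2]
grip_width: 0.065
grip_force: 0.0
```

```bash
python3 go.py .405 -.1435 .007 0
```

```text
t 12.65 tcp [ 0.4054 -0.1439  0.0937] yaw -0.0 tilt [-0.002  0.001] w 0.065 j [-0.49  0.45  2.16 -0.    0.53  1.08]
r [-0.001  0.001 -0.   ] shift [-0.004 -0.004  0.867]
```

Emit:
{"op": "move_arm", "data": {"targets": [{"rx": 0,"ry": 0,"rz": 0,"x": 0,"y": 0,"z": 0.4,"claw": 76},{"rx": 0,"ry": 0,"rz": 0,"x": 0,"y": 0,"z": 0.35,"claw": 76},{"rx": 0,"ry": 0,"rz": 0,"x": 0,"y": 0,"z": 0.11,"claw": 76},{"rx": 0,"ry": 0,"rz": 0,"x": 0,"y": 0,"z": 0,"claw": 0},{"rx": 0,"ry": 0,"rz": 0,"x": 0,"y": 0,"z": 0,"claw": 0}], "squeeze": 35}}

```text
clock: 13.28
eef_pos: [0.4059, -0.1441, 0.0097]
tcp_rot: [0.0, 1.0, 0.0, 0.001]
contact_force: [-0.1, -0.4, -1.1]
grip_width: 0.0406
grip_force: 35.4
```

Emit:
{"op": "move_arm", "data": {"targets": [{"rx": 0,"ry": 0,"rz": 0,"x": 0,"y": 0,"z": 0,"claw": 0},{"rx": 0,"ry": 0,"rz": 0,"x": 0,"y": 0,"z": 0,"claw": 0},{"rx": 0,"ry": 0,"rz": 0,"x": 0,"y": 0,"z": -0.3,"claw": 0},{"rx": 0,"ry": 0,"rz": 0,"x": 0,"y": 0,"z": -0.4,"claw": 0},{"rx": 0,"ry": 0,"rz": 0,"x": 0,"y": 0,"z": 0,"claw": 0}]}}

```text
clock: 13.9
eef_pos: [0.4063, -0.1442, 0.0809]
tcp_rot: [0.001, 1.0, 0.0, 0.002]
contact_force: [0.8, 0.2, -2.1]
grip_width: 0.0402
grip_force: 36.4
```

```bash
python3 go.py .600 -.0015 .08 0 .6 -.0015 .008 0
```

```text
t 13.9 tcp [ 0.4063 -0.1442  0.0809] yaw 0.0 tilt [ 0.004 -0.002] w 0.0402 j [-0.49  0.47  2.17 -0.    0.49  1.08]
r [ 0.002 -0.003  0.   ] shift [ 1.937 -1.427  0.009]
r [0. 0. 0.] shift [0.   0.   0.72]
```

```bash
python3 -c "
from h import *
im=cv2.imread('pics/top0.png'); g=cv2.resize(im[110:165,295:350],None,fx=10,fy=10,interpolation=cv2.INTER_CUBIC); cv2.imwrite('pics/bk.png',g)
print(pt('top',323,131,.085),pt('top',323,148,0), pt('scene',376,224,.085))"
```

```text
[7.44057763e-01 1.55082704e-04 8.50000000e-02] [ 0.72832579 -0.00085932  0.        ] [ 0.74121401 -0.00610913  0.085     ]
```

View pics/bk.png

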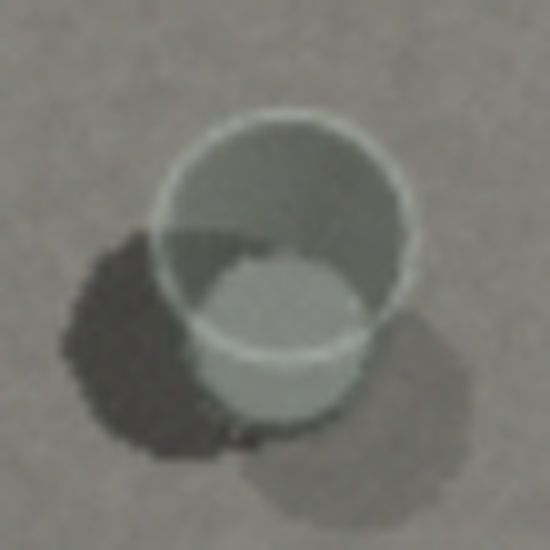

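The beaker's rim circle is centred at about (323.7,133.7), so x≈0.737 and its near edge is about x=0.705. That leaves about 6 cm clear of the gripper when it is at x=0.60.

Emit:
{"op": "move_arm", "data": {"targets": [{"rx": 0,"ry": 0,"rz": 0,"x": 0.39,"y": -0.285,"z": 0,"claw": 0},{"rx": 0,"ry": 0,"rz": 0,"x": 0.39,"y": -0.285,"z": 0,"claw": 0},{"rx": 0,"ry": 0,"rz": 0,"x": 0.39,"y": -0.285,"z": 0,"claw": 0},{"rx": 0,"ry": 0,"rz": 0,"x": 0.39,"y": -0.285,"z": 0,"claw": 0},{"rx": 0,"ry": 0,"rz": 0,"x": 0.39,"y": -0.285,"z": 0,"claw": 0}]}}

```text
clock: 14.52
eef_pos: [0.6012, -0.0001, 0.0775]
tcp_rot: [0.0, 1.0, 0.0, -0.001]
contact_force: [-0.2, -0.0, -1.5]
grip_width: 0.0406
grip_force: 36.4
```

Emit:
{"op": "move_arm", "data": {"targets": [{"rx": 0,"ry": 0,"rz": 0,"x": 0,"y": 0,"z": 0.35,"claw": 0},{"rx": 0,"ry": 0,"rz": 0,"x": 0,"y": 0,"z": 0.25,"claw": 0},{"rx": 0,"ry": 0,"rz": 0,"x": 0,"y": 0,"z": 0.06,"claw": 0},{"rx": 0,"ry": 0,"rz": 0,"x": 0,"y": 0,"z": 0,"claw": 0}]}}

```text
clock: 15.02
eef_pos: [0.6003, -0.0014, 0.0123]
tcp_rot: [-0.0, 1.0, -0.0, -0.0]
contact_force: [0.8, -0.3, -0.9]
grip_width: 0.0401
grip_force: 36.4
```

Emit:
{"op": "move_arm", "data": {"targets": [{"rx": 0,"ry": 0,"rz": 0,"x": 0,"y": 0,"z": 0.03,"claw": 0},{"rx": 0,"ry": 0,"rz": 0,"x": 0,"y": 0,"z": 0.01,"claw": 0},{"rx": 0,"ry": 0,"rz": 0,"x": 0,"y": 0,"z": 0,"claw": 0},{"rx": 0,"ry": 0,"rz": 0,"x": 0,"y": 0,"z": 0,"claw": 60},{"rx": 0,"ry": 0,"rz": 0,"x": 0,"y": 0,"z": 0,"claw": 72}]}}

```text
clock: 15.65
eef_pos: [0.6005, -0.0013, 0.0087]
tcp_rot: [0.0, 1.0, 0.0, 0.0]
contact_force: [-0.4, 0.2, -0.7]
grip_width: 0.0615
grip_force: 0.0
```

Emit:
{"op": "move_arm", "data": {"targets": [{"rx": 0,"ry": 0,"rz": 0,"x": 0,"y": 0,"z": 0,"claw": 72},{"rx": 0,"ry": 0,"rz": 0,"x": 0,"y": 0,"z": -0.3,"claw": 72},{"rx": 0,"ry": 0,"rz": 0,"x": 0,"y": 0,"z": -0.5,"claw": 72},{"rx": 0,"ry": 0,"rz": 0,"x": 0,"y": 0,"z": -0.4,"claw": 72}]}}

```text
clock: 16.15
eef_pos: [0.6005, -0.0013, 0.1302]
tcp_rot: [0.0, 1.0, 0.0, 0.0]
contact_force: [-0.3, -0.4, 0.2]
grip_width: 0.0619
grip_force: 0.0
```

```bash
python3 go.py .43 .01 .1 0 .412 .01 .1 0 .412 .01 .007 0
```

```text
t 16.15 tcp [ 0.6005 -0.0013  0.1302] yaw 0.0 tilt [ 0.001 -0.   ] w 0.0619 j [-0.11  0.57  1.72 -0.    0.85  1.46]
r [ 0. -0.  0.] shift [-1.705 -0.113  0.302]
r [0. 0. 0.] shift [-0.18  0.    0.  ]
r [0. 0. 0.] shift [0.   0.   0.93]
```

Emit:
{"op": "move_arm", "data": {"targets": [{"rx": 0,"ry": 0,"rz": 0,"x": -0.47,"y": -0.028,"z": 0,"claw": 76},{"rx": 0,"ry": 0,"rz": 0,"x": -0.47,"y": -0.028,"z": 0,"claw": 76},{"rx": 0,"ry": 0,"rz": 0,"x": -0.47,"y": -0.028,"z": 0.1,"claw": 76},{"rx": 0,"ry": 0,"rz": 0,"x": -0.47,"y": -0.028,"z": 0.2,"claw": 76},{"rx": 0,"ry": 0,"rz": 0,"x": 0,"y": 0,"z": 0,"claw": 76}]}}

```text
clock: 16.77
eef_pos: [0.409, 0.0103, 0.098]
tcp_rot: [-0.0, 1.0, 0.0, -0.002]
contact_force: [-0.8, 0.1, 0.2]
grip_width: 0.065
grip_force: 0.0
```

```bash
python3 go.py .412 .01 .007 0; python3 -c "
from h import *
cv2.imwrite('pics/s5.png',cv2.resize(bot.snapshot('scene')[90:290,200:460,::-1],None,fx=3,fy=3))"
```

```text
t 16.77 tcp [0.409  0.0103 0.098 ] yaw 0.0 tilt [-0.004  0.   ] w 0.065 j [-0.14  0.42  2.21 -0.    0.52  1.43]
r [-0.     0.003  0.   ] shift [0.03  0.003 0.91 ]
```

View pics/s5.png

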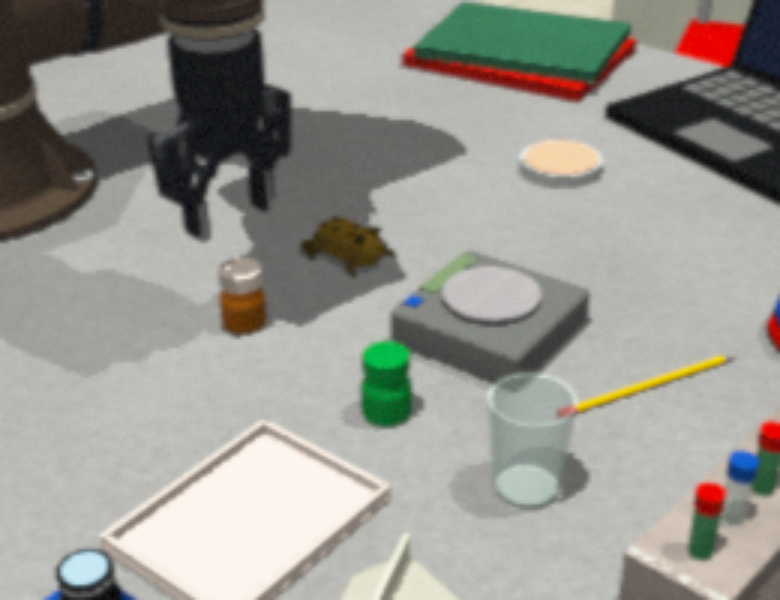

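The green jar stands between the tray and the balance at about (386,385) in the crop, the beaker is undisturbed, and the gripper is above the amber jar within reach.

Emit:
{"op": "move_arm", "data": {"targets": [{"rx": 0,"ry": 0,"rz": 0,"x": 0.02,"y": 0,"z": 0.4,"claw": 76},{"rx": 0,"ry": 0,"rz": 0,"x": 0,"y": 0,"z": 0.35,"claw": 76},{"rx": 0,"ry": 0,"rz": 0,"x": 0,"y": 0,"z": 0.15,"claw": 76},{"rx": 0,"ry": 0,"rz": 0,"x": 0,"y": 0,"z": 0,"claw": 0},{"rx": 0,"ry": 0,"rz": 0,"x": 0,"y": 0,"z": 0,"claw": 0}], "squeeze": 35}}

```text
clock: 17.45
eef_pos: [0.4153, 0.0098, 0.0091]
tcp_rot: [0.0, 1.0, 0.0, 0.001]
contact_force: [0.8, -0.2, -0.8]
grip_width: 0.0406
grip_force: 35.4
```

Emit:
{"op": "move_arm", "data": {"targets": [{"rx": 0,"ry": 0,"rz": 0,"x": 0,"y": 0,"z": 0,"claw": 0},{"rx": 0,"ry": 0,"rz": 0,"x": 0,"y": 0,"z": 0,"claw": 0},{"rx": 0,"ry": 0,"rz": 0,"x": 0,"y": 0,"z": -0.4,"claw": 0},{"rx": 0,"ry": 0,"rz": 0,"x": 0,"y": 0,"z": -0.5,"claw": 0},{"rx": 0,"ry": 0,"rz": 0,"x": 0,"y": 0,"z": -0.1,"claw": 0}]}}

```text
clock: 18.08
eef_pos: [0.4152, 0.0098, 0.1111]
tcp_rot: [0.0, 1.0, 0.0, 0.002]
contact_force: [-0.6, -0.3, -0.6]
grip_width: 0.0406
grip_force: 36.3
```

```bash
python3 go.py .59 .1437 .11 0 .59 .1437 .055 0
```

```text
t 18.07 tcp [0.4152 0.0098 0.1111] yaw 0.0 tilt [ 0.005 -0.001] w 0.0406 j [-0.14  0.4   2.18 -0.    0.55  1.44]
r [ 0.    -0.003  0.   ] shift [ 1.748 -1.339  0.011]
r [0. 0. 0.] shift [0.   0.   0.55]
```

Emit:
{"op": "move_arm", "data": {"targets": [{"rx": 0,"ry": 0,"rz": 0,"x": 0.356,"y": -0.268,"z": 0,"claw": 0},{"rx": 0,"ry": 0,"rz": 0,"x": 0.356,"y": -0.268,"z": 0,"claw": 0},{"rx": 0,"ry": 0,"rz": 0,"x": 0.356,"y": -0.268,"z": 0,"claw": 0},{"rx": 0,"ry": 0,"rz": 0,"x": 0.356,"y": -0.268,"z": 0,"claw": 0},{"rx": 0,"ry": 0,"rz": 0,"x": 0.356,"y": -0.268,"z": 0,"claw": 0}]}}

```text
clock: 18.7
eef_pos: [0.5931, 0.1449, 0.1075]
tcp_rot: [0.0, 1.0, 0.0, -0.001]
contact_force: [0.6, 0.4, -0.8]
grip_width: 0.0409
grip_force: 36.2
```

Emit:
{"op": "move_arm", "data": {"targets": [{"rx": 0,"ry": 0,"rz": 0,"x": 0,"y": 0,"z": 0.3,"claw": 0},{"rx": 0,"ry": 0,"rz": 0,"x": 0,"y": 0,"z": 0.15,"claw": 0},{"rx": 0,"ry": 0,"rz": 0,"x": 0,"y": 0,"z": 0.03,"claw": 0},{"rx": 0,"ry": 0,"rz": 0,"x": 0,"y": 0,"z": 0,"claw": 0}]}}

```text
clock: 19.2
eef_pos: [0.5924, 0.1436, 0.0609]
tcp_rot: [0.0, 1.0, -0.0, 0.0]
contact_force: [0.5, 0.3, -0.6]
grip_width: 0.0408
grip_force: 36.2
```

```bash
python3 go.py .593 .1437 .054 0
```

```text
t 19.2 tcp [0.5924 0.1436 0.0609] yaw -0.0 tilt [ 0. -0.] w 0.0408 j [ 0.13  0.68  1.75 -0.    0.72  1.7 ]
r [ 0. -0. -0.] shift [ 0.006 -0.001  0.069]
```

Emit:
{"op": "move_arm", "data": {"targets": [{"rx": 0,"ry": 0,"rz": 0,"x": 0,"y": 0,"z": 0.04,"claw": 0},{"rx": 0,"ry": 0,"rz": 0,"x": 0,"y": 0,"z": 0.025,"claw": 0},{"rx": 0,"ry": 0,"rz": 0,"x": 0,"y": 0,"z": 0,"claw": 0}]}}

```text
clock: 19.58
eef_pos: [0.5924, 0.1439, 0.0541]
tcp_rot: [0.0, 1.0, -0.0, 0.0]
contact_force: [0.1, -0.2, -0.7]
grip_width: 0.041
grip_force: 36.2
```

Emit:
{"op": "move_arm", "data": {"targets": [{"rx": 0,"ry": 0,"rz": 0,"x": 0,"y": 0,"z": 0.01,"claw": 0},{"rx": 0,"ry": 0,"rz": 0,"x": 0,"y": 0,"z": 0,"claw": 0},{"rx": 0,"ry": 0,"rz": 0,"x": 0,"y": 0,"z": 0,"claw": 55},{"rx": 0,"ry": 0,"rz": 0,"x": 0,"y": 0,"z": 0,"claw": 72},{"rx": 0,"ry": 0,"rz": 0,"x": 0,"y": 0,"z": 0,"claw": 72}]}}

```text
clock: 20.2
eef_pos: [0.5924, 0.1439, 0.053]
tcp_rot: [0.0, 1.0, 0.0, -0.0]
contact_force: [-0.7, 1.0, -0.0]
grip_width: 0.0615
grip_force: 0.0
```

Emit:
{"op": "move_arm", "data": {"targets": [{"rx": 0,"ry": 0,"rz": 0,"x": 0,"y": 0,"z": -0.3,"claw": 72},{"rx": 0,"ry": 0,"rz": 0,"x": 0,"y": 0,"z": -0.5,"claw": 72},{"rx": 0,"ry": 0,"rz": 0,"x": 0,"y": 0,"z": 0,"claw": 72}]}}

```text
clock: 20.58
eef_pos: [0.5939, 0.1442, 0.1365]
tcp_rot: [-0.0, 1.0, 0.0, 0.003]
contact_force: [0.4, -0.6, -1.0]
grip_width: 0.0618
grip_force: 0.0
```

```bash
python3 go.py .402 .161 .1 1 .402 .161 .004 1
```

```text
t 20.57 tcp [0.5939 0.1442 0.1365] yaw 0.0 tilt [0.006 0.001] w 0.0618 j [ 0.13  0.57  1.69 -0.    0.87  1.7 ]
r [-0.    -0.004 -0.011] shift [-1.916 -0.202  0.365]
r [0. 0. 0.] shift [0.   0.   0.96]
```

Emit:
{"op": "move_arm", "data": {"targets": [{"rx": 0,"ry": 0,"rz": -0.011,"x": -0.48,"y": -0.05,"z": 0,"claw": 72},{"rx": 0,"ry": 0,"rz": 0,"x": -0.48,"y": -0.05,"z": 0,"claw": 72},{"rx": 0,"ry": 0,"rz": 0,"x": -0.48,"y": -0.05,"z": 0.2,"claw": 72},{"rx": 0,"ry": 0,"rz": 0,"x": -0.48,"y": -0.05,"z": 0.3,"claw": 72},{"rx": 0,"ry": 0,"rz": 0,"x": 0,"y": 0,"z": 0,"claw": 72}]}}

```text
clock: 21.2
eef_pos: [0.3961, 0.1612, 0.0814]
tcp_rot: [0.001, 1.0, 0.009, -0.003]
contact_force: [0.4, -0.2, 0.2]
grip_width: 0.0616
grip_force: 0.0
```

```bash
python3 go.py .402 .161 .004 1;  python3 -c "
from h import *
cv2.imwrite('pics/s6.png',cv2.resize(bot.snapshot('scene')[90:290,200:460,::-1],None,fx=3,fy=3))"
```

```text
t 21.2 tcp [0.3961 0.1612 0.0814] yaw 1.1 tilt [-0.006 -0.001] w 0.0616 j [ 0.23  0.47  2.18 -0.    0.5   1.78]
r [0.001 0.004 0.001] shift [0.059 0.003 0.774]
```

View pics/s6.png

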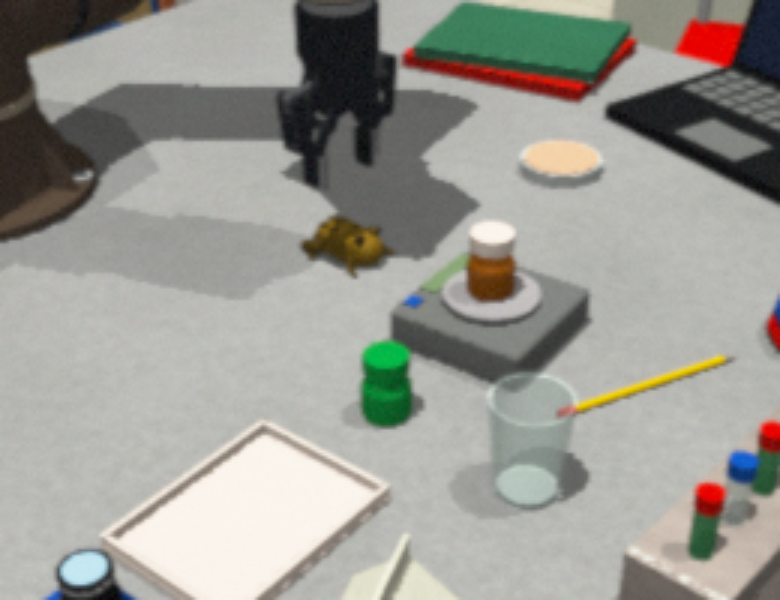

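The amber jar stands in the middle of the pan at about (492,280) in the crop. The gripper is above the frog, so I'll grip it next.

Emit:
{"op": "move_arm", "data": {"targets": [{"rx": 0,"ry": 0,"rz": 0,"x": 0.05,"y": 0,"z": 0.35,"claw": 72},{"rx": 0,"ry": 0,"rz": 0,"x": 0,"y": 0,"z": 0.3,"claw": 72},{"rx": 0,"ry": 0,"rz": 0,"x": 0,"y": 0,"z": 0.11,"claw": 72},{"rx": 0,"ry": 0,"rz": 0,"x": 0,"y": 0,"z": 0,"claw": 0},{"rx": 0,"ry": 0,"rz": 0,"x": 0,"y": 0,"z": 0,"claw": 0}], "squeeze": 35}}

```text
clock: 21.88
eef_pos: [0.4057, 0.1616, 0.0079]
tcp_rot: [-0.0, 1.0, 0.009, 0.001]
contact_force: [0.0, 0.1, -0.7]
grip_width: 0.0352
grip_force: 35.0
```

Emit:
{"op": "move_arm", "data": {"targets": [{"rx": 0,"ry": 0,"rz": 0,"x": 0,"y": 0,"z": 0,"claw": 0},{"rx": 0,"ry": 0,"rz": 0,"x": 0,"y": 0,"z": 0,"claw": 0},{"rx": 0,"ry": 0,"rz": 0,"x": 0,"y": 0,"z": -0.4,"claw": 0},{"rx": 0,"ry": 0,"rz": 0,"x": 0,"y": 0,"z": -0.6,"claw": 0},{"rx": 0,"ry": 0,"rz": 0,"x": 0.2,"y": 0,"z": -0.2,"claw": 0}]}}

```text
clock: 22.5
eef_pos: [0.4251, 0.1621, 0.1303]
tcp_rot: [-0.0, 1.0, 0.009, 0.002]
contact_force: [0.0, -1.3, -1.9]
grip_width: 0.0356
grip_force: 35.5
```

Emit:
{"op": "move_arm", "data": {"targets": [{"rx": 0,"ry": 0,"rz": -0.114,"x": 0,"y": 0,"z": 0,"claw": 0},{"rx": 0,"ry": 0,"rz": -0.114,"x": 0,"y": 0,"z": 0,"claw": 0},{"rx": 0,"ry": 0,"rz": -0.114,"x": 0,"y": 0,"z": 0,"claw": 0},{"rx": 0,"ry": 0,"rz": -0.114,"x": 0,"y": 0,"z": 0,"claw": 0},{"rx": 0,"ry": 0,"rz": -0.114,"x": 0,"y": 0,"z": 0,"claw": 0}]}}

```text
clock: 23.12
eef_pos: [0.425, 0.1618, 0.1273]
tcp_rot: [0.0, 0.896, 0.443, 0.0]
contact_force: [-0.2, 0.6, -0.5]
grip_width: 0.0352
grip_force: 35.5
```

Emit:
{"op": "move_arm", "data": {"targets": [{"rx": 0,"ry": 0,"rz": -0.114,"x": 0,"y": 0,"z": 0,"claw": 0},{"rx": 0,"ry": 0,"rz": -0.114,"x": 0,"y": 0,"z": 0,"claw": 0},{"rx": 0,"ry": 0,"rz": -0.114,"x": 0,"y": 0,"z": 0,"claw": 0},{"rx": 0,"ry": 0,"rz": -0.114,"x": 0,"y": 0,"z": 0,"claw": 0},{"rx": 0,"ry": 0,"rz": 0,"x": 0,"y": 0,"z": 0,"claw": 0}]}}

```text
clock: 23.75
eef_pos: [0.425, 0.1618, 0.1272]
tcp_rot: [0.0, 0.687, 0.727, 0.0]
contact_force: [-0.5, -0.2, -0.9]
grip_width: 0.0354
grip_force: 35.5
```

```bash
python3 go.py .46 .0 .125 93.5 .6115 -.1665 .125 93.5 .6115 -.1665 .011 93.5; python3 -c "
from h import *
cv2.imwrite('pics/s7.png',cv2.resize(bot.snapshot('scene')[90:290,200:460,::-1],None,fx=3,fy=3))"
```

```text
t 23.75 tcp [0.425  0.1618 0.1272] yaw 93.3 tilt [ 0. -0.] w 0.0354 j [ 0.22  0.41  2.08 -0.    0.65  0.16]
r [ 0.     0.    -0.003] shift [-1.637  0.25   0.022]
r [0. 0. 0.] shift [-1.754  1.411  0.   ]
r [0. 0. 0.] shift [0.   0.   1.14]
```

View pics/s7.png

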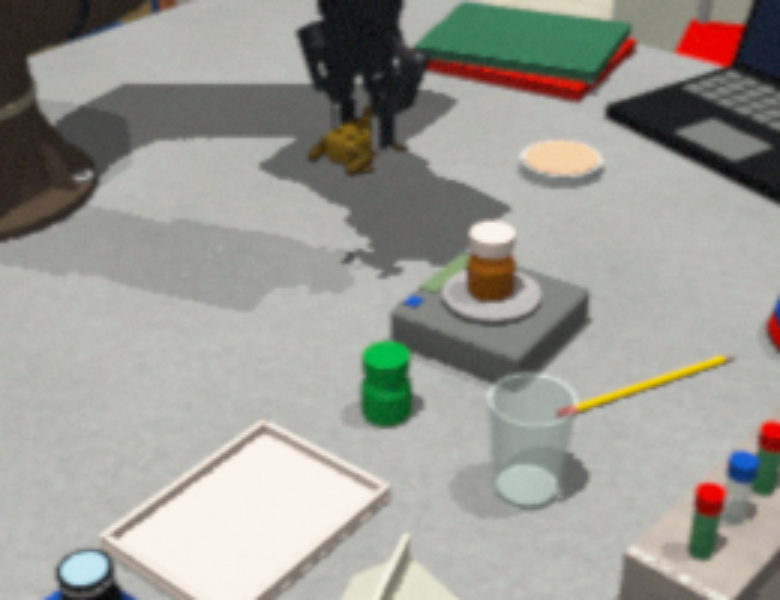

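The frog is held level and turned across the view at about (350,145) in the crop. I'll carry it to the tray.

Emit:
{"op": "move_arm", "data": {"targets": [{"rx": 0,"ry": 0,"rz": 0,"x": -0.546,"y": 0.083,"z": 0,"claw": 0},{"rx": 0,"ry": 0,"rz": 0,"x": -0.546,"y": 0.083,"z": 0,"claw": 0},{"rx": 0,"ry": 0,"rz": 0,"x": -0.546,"y": 0.083,"z": 0,"claw": 0},{"rx": 0,"ry": 0,"rz": 0,"x": -0.428,"y": 0.353,"z": 0,"claw": 0},{"rx": 0,"ry": 0,"rz": 0,"x": -0.428,"y": 0.353,"z": 0,"claw": 0}]}}

```text
clock: 24.42
eef_pos: [0.5358, -0.0834, 0.1274]
tcp_rot: [0.0, 0.688, 0.726, 0.0]
contact_force: [0.8, 0.8, -0.6]
grip_width: 0.0355
grip_force: 35.4
```

Emit:
{"op": "move_arm", "data": {"targets": [{"rx": 0,"ry": 0,"rz": 0,"x": -0.428,"y": 0.353,"z": 0,"claw": 0},{"rx": 0,"ry": 0,"rz": 0,"x": -0.428,"y": 0.353,"z": 0,"claw": 0},{"rx": 0,"ry": 0,"rz": 0,"x": 0,"y": 0,"z": 0.5,"claw": 0},{"rx": 0,"ry": 0,"rz": 0,"x": 0,"y": 0,"z": 0.4,"claw": 0},{"rx": 0,"ry": 0,"rz": 0,"x": 0,"y": 0,"z": 0,"claw": 0}]}}

```text
clock: 25.05
eef_pos: [0.6089, -0.1625, 0.0346]
tcp_rot: [-0.003, 0.687, 0.726, -0.001]
contact_force: [-0.1, 0.1, -0.6]
grip_width: 0.0353
grip_force: 35.3
```

```bash
python3 go.py .6115 -.1625 .013 93.5
```

```text
t 25.05 tcp [ 0.6089 -0.1625  0.0346] yaw 93.1 tilt [-0.005  0.002] w 0.0353 j [-0.37  0.74  1.7  -0.    0.71 -0.42]
r [-0.003 -0.001 -0.004] shift [-0.002  0.026  0.216]
```

Emit:
{"op": "move_arm", "data": {"targets": [{"rx": 0,"ry": 0,"rz": 0,"x": 0,"y": 0,"z": 0.13,"claw": 0},{"rx": 0,"ry": 0,"rz": 0,"x": 0,"y": 0,"z": 0.06,"claw": 0},{"rx": 0,"ry": 0,"rz": 0,"x": 0,"y": 0,"z": 0,"claw": 0},{"rx": 0,"ry": 0,"rz": 0,"x": 0,"y": 0,"z": 0,"claw": 0}]}}

```text
clock: 25.55
eef_pos: [0.6108, -0.163, 0.0188]
tcp_rot: [0.001, 0.686, 0.727, 0.0]
contact_force: [-0.7, -0.8, -1.7]
grip_width: 0.0355
grip_force: 35.4
```

Emit:
{"op": "move_arm", "data": {"targets": [{"rx": 0,"ry": 0,"rz": 0,"x": 0,"y": 0,"z": 0.035,"claw": 0},{"rx": 0,"ry": 0,"rz": 0,"x": 0,"y": 0,"z": 0.025,"claw": 0},{"rx": 0,"ry": 0,"rz": 0,"x": 0,"y": 0,"z": 0,"claw": 0}]}}

```text
clock: 25.92
eef_pos: [0.6105, -0.163, 0.0127]
tcp_rot: [0.0, 0.686, 0.727, 0.0]
contact_force: [-2.3, 0.2, 7.1]
grip_width: 0.0351
grip_force: 36.3
```

Contact with the tray floor. Release, rise and clear away.

Emit:
{"op": "move_arm", "data": {"targets": [{"rx": 0,"ry": 0,"rz": 0,"x": 0,"y": 0,"z": 0,"claw": 50},{"rx": 0,"ry": 0,"rz": 0,"x": 0,"y": 0,"z": 0,"claw": 72},{"rx": 0,"ry": 0,"rz": 0,"x": 0,"y": 0,"z": 0,"claw": 72},{"rx": 0,"ry": 0,"rz": 0,"x": 0,"y": 0,"z": -0.3,"claw": 72},{"rx": 0,"ry": 0,"rz": 0,"x": 0,"y": 0,"z": -0.5,"claw": 72}]}}

```text
clock: 26.55
eef_pos: [0.6097, -0.1627, 0.0915]
tcp_rot: [-0.002, 0.686, 0.727, -0.001]
contact_force: [0.6, 0.4, 1.2]
grip_width: 0.0617
grip_force: 0.0
```

Emit:
{"op": "move_arm", "data": {"targets": [{"rx": 0,"ry": 0,"rz": 0,"x": 0,"y": 0,"z": -0.5,"claw": 72},{"rx": 0,"ry": 0,"rz": 0,"x": 0,"y": -0.5,"z": 0,"claw": 72},{"rx": 0,"ry": 0,"rz": 0,"x": 0,"y": -0.5,"z": 0,"claw": 72},{"rx": 0,"ry": 0,"rz": 0,"x": -0.4,"y": -0.4,"z": 0,"claw": 72},{"rx": 0,"ry": 0,"rz": 0,"x": -0.4,"y": 0,"z": 0,"claw": 72}]}}

```text
clock: 27.18
eef_pos: [0.4733, -0.2515, 0.1426]
tcp_rot: [-0.0, 0.686, 0.727, -0.0]
contact_force: [1.2, -0.8, 0.5]
grip_width: 0.0618
grip_force: 0.0
```

Emit:
{"op": "move_arm", "data": {"targets": [{"rx": 0,"ry": 0,"rz": 0,"x": -0.5,"y": 0,"z": 0,"claw": 72},{"rx": 0,"ry": 0,"rz": 0,"x": -0.5,"y": 0,"z": 0,"claw": 72},{"rx": 0,"ry": 0,"rz": 0,"x": -0.5,"y": 0.2,"z": 0,"claw": 72},{"rx": 0,"ry": 0,"rz": 0,"x": -0.5,"y": 0,"z": 0,"claw": 72},{"rx": 0,"ry": 0,"rz": 0,"x": 0,"y": 0,"z": 0,"claw": 72}]}}

```text
clock: 27.8
eef_pos: [0.5064, -0.4523, 0.1413]
tcp_rot: [0.0, 0.687, 0.726, -0.0]
contact_force: [-1.0, 1.0, -0.3]
grip_width: 0.0613
grip_force: 0.0
```

```bash
cat > fin.py <<'E'
from h import *
im=bot.snapshot("top"); cv2.imwrite("pics/fin.png",cv2.resize(im[90:260,210:490,::-1],None,fx=2.8,fy=2.8,interpolation=cv2.INTER_CUBIC))
h=hsv(im).astype(int); H,S,V=h[...,0],h[...,1],h[...,2]
fr=cv2.morphologyEx(((S>90)&(H<30)).astype(np.uint8),cv2.MORPH_OPEN,np.ones((11,11)))>0
for n,m,roi,z in [("frog",fr,(350,160,428,225),.035),("amber cap",(V>165)&(S<80),(240,165,290,215),.105),
 ("green",(S>120)&(H>40)&(H<80),(290,165,350,220),.06),("box",((S>120)&(H>95)&(H<130)),(428,150,490,240),.03),("lens",(S>30)&(V>110)&(H>80)&(S<120),(435,165,465,205),.066)]:
    try: print(n,*rect("top",blob(m,roi),z))
    except Exception as e: print(n,e)
E
python3 fin.py; python3 go.py
```

```text
frog [ 608.9 -169.5] [34.8 54.7] 90.1
amber cap [580.7 135.6] [76.4 74.6] 45.1
green [594.4  -1.3] [43.4 35.7] 0.1
box [ 619.9 -303.7] [71.4 56.4] 3.1
lens [ 620.7 -308.2] [28.4 33.9] 177.1
t 27.85 tcp [ 0.5064 -0.4504  0.1413] yaw 93.2 tilt [-0.001  0.001] w 0.0615 j [-0.82  0.66  1.51 -0.    0.98 -0.88]
```

View pics/fin.png

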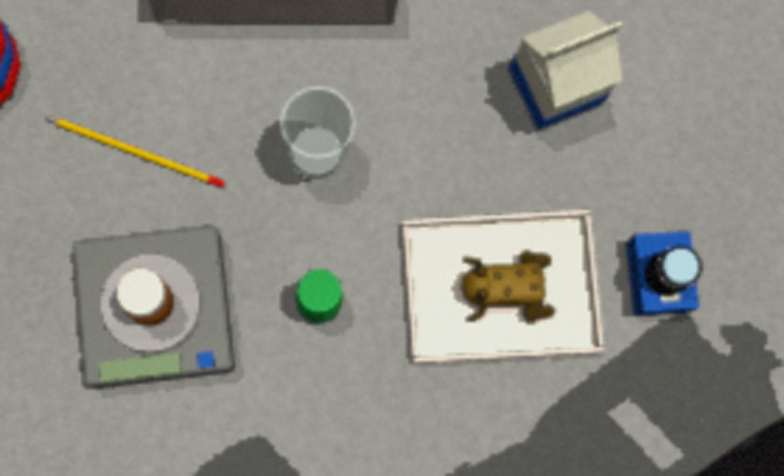

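The final view shows the frog centred along the tray, the amber jar on the pan, the green jar midway between them, and the loupe on the box beside the tray. The beaker is still in place, and the measured positions are all within tolerance.

```bash
python3 -c "
from h import *
print(pt('top',261.1,194.3,.105)); print(bot.finish_job())"
```

```text
[0.58783142 0.14011525 0.105     ]
the job is handed in; nothing more can be done
None
```

I placed all five objects, released them and handed in the job at about 28 s of robot time; by my final camera measurements everything is within tolerance and the beaker hasn't moved, though hand-in returned no verdict.

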